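# Seat the burner cap and fold down the pan support

### The arm

A 6-joint arm with a two-finger parallel gripper is mounted at the origin on a cart in front of the work surface, level with it; the furniture and walls round the work are solid. World frame = base frame: x ahead of the robot, y to its left, z up, the work surface at z = 0. Lengths are in m, angles in rad, forces in N, time in s.
With the tool pointing down it reaches from about 0.275 to 0.875 m from the base axis. Payload 12.5 kg.
Tool frame: the origin (TCP) lies on the front face of the gripper's body, between the roots of the fingers; the fingertips stand 73 mm ahead of it and the grasp point (between the pads) lies 54 mm ahead of it; z points along the fingers, y is the line along which they close (so a half turn about z gives the same grasp; the last joint's range is limited). The gripper opens to 85 mm and grips with 20 to 120 N. Pads are 22 mm wide; open, the fingers measure 114 mm over their backs; the gripper's body (76 mm by 85 mm) begins 54 mm behind the grasp point. The pads swing forward as they close: fully open they stand 13 mm farther back than shut.
Start: joints at [-1.189, 0.351, 1.652, -0, 1.139, -0.085], TCP at [0.248, -0.491, 0.304] pointing down, gripper open.
Joint ranges: [-2.75, 2.75], [-0.79, 2.1], [0.01, 2.65], [-1.57, 4.71], [0.07, 3.14], [-2.87, 2.87]. Speed limits (rad/s): [2.22, 2.22, 2.79, 3.14, 3.14, 3.14].

### API

Orientations are given as a rotation vector (axis times angle).
In Python, from cell import sensors, eyes, workorder, spotter gives the robot as it stands.
- The arm moves only by the tool servo_tool, never from a script. Its argument "steps" is a list of rows, each a list of 6 numbers: the shift along the tool's x, y, z in cm, then the turn, a rotation vector about the tool's x, y, z in rad. A call has 1 to 10 rows; each row is the pose to reach, as a shift and turn from the pose commanded when the call began, along the tool's axes at that moment; what a row does not reach only later rows make up. A row lasts 1/10 s, in which the tool goes at most 50 mm and 8.59 degrees, less where a joint would pass 70% of its speed; a pose out of reach is approached as far as the arm can. A call with a gripper value outside its range is refused whole. "jaw" is the closure in counts, from 0 (fully open) to 255 (shut), set as the call begins (left out, the last holds). The fingers move at their own pace and stop on an object; "newtons" is the grip in N (left out, the last holds). Time passes only in rows, so rows that repeat a pose let the fingers close. It gives the time, the measured TCP pose, the force, the opening and the grip force at its end, in the units of the state.
- sensors.state(): the state, without advancing time (a new reading comes with each control period).
- eyes.read_camera(name): name is "scene" or "top"; returns a dict with "img" (420x560x3 uint8, red, green, blue), "camera_matrix" (3x3 intrinsics, pixels), "extrinsics" (4x4, takes a point from camera to world coordinates). Camera axes: x right, y down, z forward; pixel columns grow to the right and rows downward; lengths in m; the calibration is good to about 2 mm. A picture is of the moment at which its call begins. There is no depth.
- workorder.finish_job(): hands the job in; it is judged then, once.
Trained networks look in a picture, given as the dict that the camera call returned (one of the last four; its "shot" number tells which), for a name from the list of things; names that differ only in an ending like _2 or _b are one class to them, and where a whole thing is asked for, a point or a joint stands for the part that bears it (a point fixed in the world has none). Each returns a list of dicts, best first, with "p" (0 to 1); they miss things now and then, are a little off and sometimes report something else, mostly with a low value. They report only what shows in the picture. A call takes as long as a camera call. They do not tell look-alikes from the thing itself.
- spotter.search_frame(picture, name): "xy" ([column, row] in pixels, amid what is visible of it).
- spotter.spot_point(picture, name): "xy" ([column, row] in pixels: a listed point, or the origin of a listed thing).
The state is a dict: "clock": time; "qpos": joint angles; "qd": joint speeds; "effort": joint torques, N m; "eef_pos": TCP position; "tcp_rot": TCP orientation; "ft_force": force on the tool from outside, world axes, zero at the start; "torque": the same for the moment, N m; "gripper_width": finger opening in m; "finger_force": force on a finger pad.
Only numpy, scipy, OpenCV 4.12 (cv2) and the standard library are available. Lean on these libraries where they do the work, as an engineer would, in place of code of your own. Each camera call takes 0.05 s, during which the arm holds its last target. There are 200 camera calls.

### The job

Put the washed burner cap back on the stove: set it on the brass burner crown and, pressing and turning only lightly, work it round until its three feet drop into the crown's three notches and it sits down level. Then swing the raised pan support down over it until it rests on the stove. Do not force or wedge the cap, do not let the pan support drop, and leave the other things on the worktop where they are.

Things in the scene. Friction and masses are not known exactly. Their poses are not given: they have to be found in the camera images.
- cap: burner cap, loose: dark disc 58 mm across, upright rim 8 to 18 mm above its origin, top at 21 mm; 0.12 kg. Three round-ended feet, 6 mm across, stand under it 21 mm from its axis, 120 degrees apart, one along its x axis. Origin on its axis at the foot tips; z up. Feet on the crown's flat rim: origin level with point burner; feet home: 4.5 mm lower, and it cannot turn. It fits in three positions.
- stove: grey table-top cartridge stove, 220 (x) by 330 (y) by about 66 mm high, fixed to the worktop; burner left of its middle, cartridge bay (lid 82 mm high) at its right side, knob at the front. Origin under its centre; x to its back, y to its left, z up. A cap whose feet have entered the notches slides home when let go, or with a light push on the middle of its top.
- burner (a point): centre of the burner at the level of the brass crown's flat rim (ring of 16 to 26 mm radius), 98 mm above the worktop, 27 mm clear of the dish round it; fixed in the stove, stove axes. Three radial V notches 120 degrees apart cut the rim, 8.2 mm wide at the mouth, flanks 63 degrees steep. The crown's angle differs each time and is not reported: feel or look for the notches. It does not turn.
- pan_support (a joint): hinge of the pan support, a dark frame of 8 mm round bar, 184 mm by 213 mm over all, 0.3 kg: 0 = lying flat over the burner at 125 mm above the worktop, grows as it is raised; at the start it leans open at 1.8 to 1.95 rad (stop at 1.95). It falls by itself once well past upright. Its middle is open: short prongs run in from its two long sides only.
- support_bar (a point): middle of the pan support's free end bar, a round bar 8 mm thick that runs 176 mm along the stove's x axis, 205 mm from the hinge line; clear for 60 mm either side of this point. Moves with the support.
- support_hinge (a point): middle of the pan support's hinge line, which runs along the stove's x axis 125 mm above the worktop, 115 mm to the right of the burner's axis; axes of the stove. The raised support swings down to the stove's left (+y).
- gas_lighter: red gas lighter, 39x213x16 mm, bystander; origin at the middle of its underside
- salt_shaker: clear shaker with grey top, 44 mm across, 90 mm high, bystander; origin at the middle of its underside
- pepper_shaker: clear shaker with grey top, 44 mm across, 90 mm high, bystander; origin at the middle of its underside
- soup_tin: soup tin, 57 mm across, 72 mm high, bystander; origin at the middle of its underside
There are look-alikes about, which are no part of the job. There is more than one size of the cap; the job needs the largest.

How it is judged:
By the outcome, as a careful person would: the job done as asked, in the order asked, and still so for the second after the job is handed in, with the robot touching nothing.
It also fails if it takes over 72 s, if anything falls off the work surface, if the arm or the gripper's body presses on something with over 40 N, if the wrist force passes 120 N, or if a joint passes its speed limit or range.

## Working session

There is one attempt and no reset: what is moved stays moved. The work goes in short steps, Python scripts to look and compute and a tool call to move; the robot and the scene stay as the last step left them, time stands still between calls to the robot, and variables do not carry over. Pictures are saved under pics/ and viewed, at most 10 in all, crops included, and the job is handed in when it is done.

Besides the shell and the picture viewer there is one more tool, called after "Request:" as a command line: name --pt "numbers of a row" for each row, then --argument value for the rest. servo_tool: Moves the arm, as the interface text tells. Its arguments: {"type":"object","properties":{"steps":{"type":"array"},"jaw":{"type":"number"},"newtons":{"type":"number"}},"required":["steps"]}

```bash
ls; mkdir -p pics
cat > h.py <<'E'
import numpy as np, cv2
from cell import sensors, eyes, workorder, spotter
def shot(cam,fn=None):
    p=eyes.read_camera(cam)
    if fn: cv2.imwrite('pics/'+fn,cv2.cvtColor(p['img'],cv2.COLOR_RGB2BGR))
    return p
def ray(p,xy):
    K=np.array(p['camera_matrix']);T=np.array(p['extrinsics'])
    d=T[:3,:3]@np.linalg.solve(K,[xy[0],xy[1],1]);return T[:3,3],d
def atz(p,xy,z):
    o,d=ray(p,xy);return o+d*(z-o[2])/d[2]
def proj(p,X):
    K=np.array(p['camera_matrix']);T=np.array(p['extrinsics'])
    c=T[:3,:3].T@(np.array(X)-T[:3,3]);u=K@c;return u[:2]/u[2]
E
python3 - <<'E'
from h import *
np.set_printoptions(precision=3,suppress=True)
H={'cap':0,'stove':0,'burner':.098,'support_bar':None,'support_hinge':.125,'gas_lighter':0,'salt_shaker':0,'pepper_shaker':0,'soup_tin':0}
for c in('top','scene'):
    p=shot(c,c+'0.png');print(c,np.array(p['extrinsics']),p['camera_matrix'][0][0])
    for n,z in H.items():
        for r in spotter.spot_point(p,n)[:4]:
            print(n,round(r['p'],2),np.round(r['xy'],1), atz(p,r['xy'],z) if z is not None else '')
print(sensors.state())
E
```

```text
pics
top [[ 0.015 -0.988  0.154  0.455]
 [-0.999 -0.022 -0.039  0.117]
 [ 0.042 -0.153 -0.987  0.989]
 [ 0.     0.     0.     1.   ]] 413.4222456243819
cap 0.72 [200.5 235.5] [0.532 0.262 0.   ]
cap 0.7 [198.6 168.3] [0.696 0.273 0.   ]
cap 0.69 [244.9 281.4] [0.426 0.153 0.   ]
cap 0.61 [207.4 269.4] [0.453 0.242 0.   ]
stove 0.79 [351.5 266.8] [ 0.464 -0.099  0.   ]
burner 0.56 [344.2 268.5] [ 0.46  -0.062  0.098]
burner 0.18 [204.6 272.4] [0.447 0.235 0.098]
support_bar 0.58 [468.1 259.5] 
support_hinge 0.74 [397.9 262.8] [ 0.473 -0.17   0.125]
gas_lighter 0.87 [150.1 208.3] [0.595 0.384 0.   ]
salt_shaker 0.81 [214.5 183.9] [0.658 0.233 0.   ]
pepper_shaker 0.91 [196.6 166.4] [0.7   0.278 0.   ]
soup_tin 0.83 [295.8 161.5] [0.719 0.036 0.   ]
soup_tin 0.61 [212.6 185.1] [0.655 0.238 0.   ]
soup_tin 0.18 [209.2 268.1] [0.456 0.238 0.   ]
scene [[-0.854 -0.257  0.452  0.112]
 [-0.52   0.434 -0.736  0.888]
 [-0.007 -0.864 -0.504  0.648]
 [ 0.     0.     0.     1.   ]] 394.22029015514516
cap 0.75 [294.  285.7] [0.455 0.246 0.   ]
cap 0.72 [356.  173.8] [ 0.555 -0.419  0.   ]
cap 0.7 
[... 365 characters left out ...]
 0.64 [235.6 257.4] [0.642 0.229 0.   ]
pepper_shaker 0.71 [208.7 258.4] [0.701 0.269 0.   ]
pepper_shaker 0.45 [366.5 100.5] [ 0.873 -1.405  0.   ]
pepper_shaker 0.15 [249.6 218.5] [0.721 0.048 0.   ]
soup_tin 0.64 [250.5 218. ] [0.72  0.044 0.   ]
{'clock': 1.0, 'qpos': array([-1.189,  0.351,  1.652,  0.   ,  1.139, -0.085]), 'qd': array([ 0.002, -0.001, -0.   , -0.003,  0.002, -0.   ]), 'effort': array([ -0.001, -50.603, -29.165,  -0.   ,   0.001,  -0.   ]), 'eef_pos': array([ 0.248, -0.491,  0.304]), 'tcp_rot': array([-3.056, -0.727, -0.   ]), 'ft_force': array([-0.317, -0.426, -0.171]), 'torque': array([ 0.02 , -0.027, -0.01 ]), 'finger_force': 0.0, 'gripper_width': 0.08525291038217868}
```

```bash
cd pics; python3 -c "
import cv2
for n in('top0','scene0'):
    cv2.imwrite(n+'b.png',cv2.resize(cv2.imread(n+'.png'),(800,600),interpolation=cv2.INTER_CUBIC))"
```

```text
(no output)
```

View pics/top0b.png

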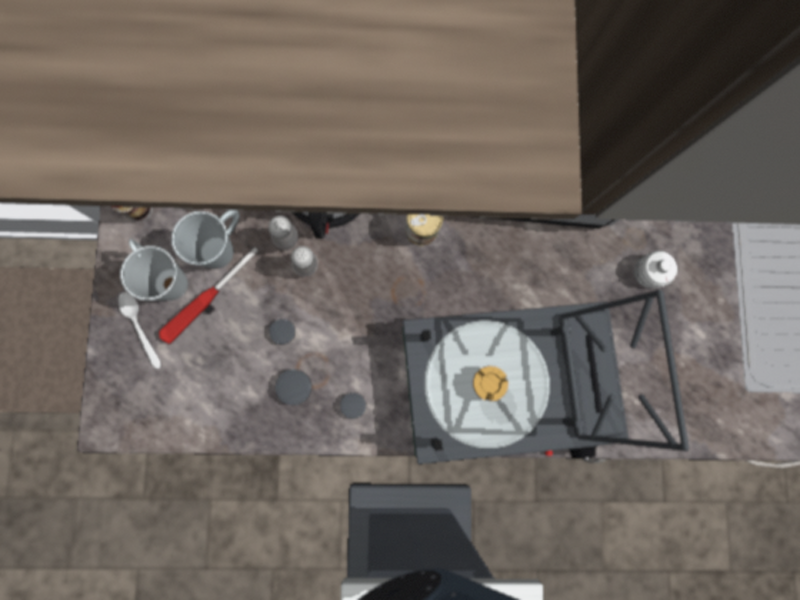

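View pics/scene0b.png

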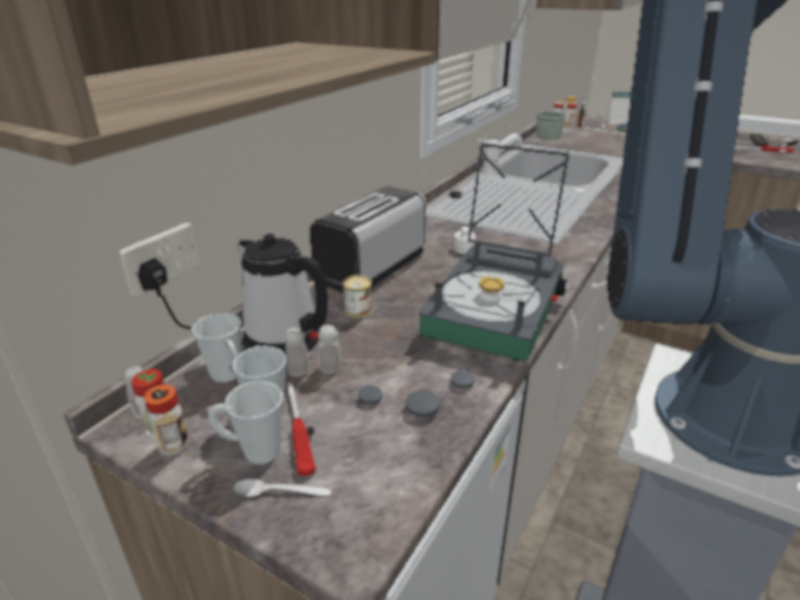

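The top view shows the three caps at about (282,331), (293,387) and (350,404) in the 800-pixel picture. The middle one is the largest. The crown is at (490,383), the raised support is at right with its bar at (670,370), and a wall cupboard overhangs at the top. Next I'll zoom in on the crown and cap.

Run:
```python
from h import *
np.set_printoptions(precision=4,suppress=True)
a=np.mean([shot('top')['img'].astype(float) for _ in range(4)],0); p=shot('top')
b=np.mean([shot('scene')['img'].astype(float) for _ in range(4)],0); q=shot('scene')
def crop(im,c,r,k):
    c=np.array(c,int); s=im[c[1]-r:c[1]+r,c[0]-r:c[0]+r].clip(0,255).astype(np.uint8)
    return cv2.cvtColor(cv2.resize(s,(k,k),interpolation=cv2.INTER_CUBIC),cv2.COLOR_RGB2BGR)
cv2.imwrite('pics/crop.png',np.hstack([crop(a,(343,268),16,400),crop(b,(343,198),16,400)]))
def blobs(im,p,m,z,nm):
    n,l,s,c=cv2.connectedComponentsWithStats(m.astype(np.uint8))
    for i in range(1,n):
        if s[i,4]>60: print(nm,s[i],c[i],atz(p,c[i],z))
for im,pp,nm in((a,p,'top'),(b,q,'scene')):
    R,G,B=im[...,0],im[...,1],im[...,2]
    m=(R>150)&(B<0.6*R); blobs(im,pp,m,.098,nm+' brass')
    w=np.zeros(m.shape,bool)
    if nm=='top': w[200:310,170:270]=1
    else: w[240:310,230:350]=1
    m=w&(im.max(2)<85); blobs(im,pp,m,.0145,nm+' dark')
print(atz(p,(343,143),.7),atz(p,(343,143),.5))
```

```text
top brass [112 202  39  38 395] [129.8304 221.357 ] [0.552  0.3985 0.098 ]
top brass [332 257  23  23 376] [342.7633 267.8218] [ 0.4609 -0.0588  0.098 ]
top dark [253 225  17  40 412] [263.6286 241.8762] [0.5189 0.1115 0.0145]
top dark [188 269  13  15  81] [192.8642 276.5679] [0.4362 0.2728 0.0145]
top dark [263 290   7  20 112] [266.4464 299.1071] [0.3875 0.1023 0.0145]
scene brass [336 195  16   7  93] [343.5806 198.    ] [ 0.4601 -0.053   0.098 ]
scene brass [ 92 259  20  12 121] [101.2893 264.7355] [0.8026 0.5023 0.098 ]
scene brass [101 269  22  15 175] [111.44   275.6514] [0.7526 0.5154 0.098 ]
scene brass [205 293  16  37 345] [211.6957 312.5652] [0.5004 0.4888 0.098 ]
scene dark [284 240  36  13 283] [299.0283 246.1555] [0.5118 0.1151 0.0145]
scene dark [313 240  37  22 397] [336.1108 247.398 ] [0.4233 0.069  0.0145]
scene dark [283 285  24  13 127] [295.3386 290.6929] [0.4361 0.2738 0.0145]
[0.5472 0.0593 0.7   ] [0.6108 0.019  0.5   ]
```

View pics/crop.png

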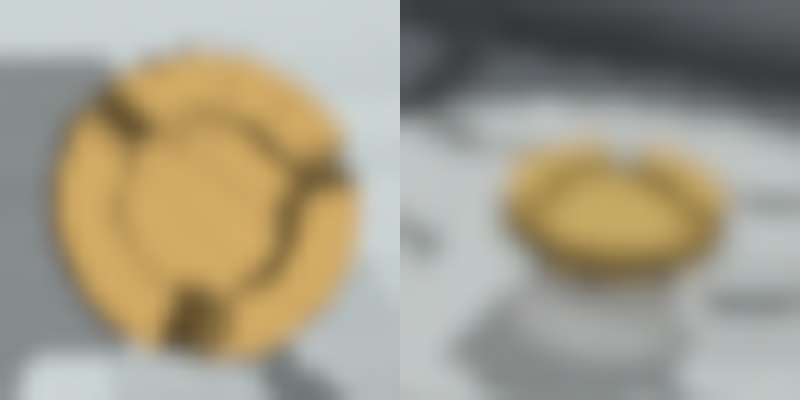

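The crown's notches lie at about 42°, -74° and 174° in the world frame, so about 47° mod 120. I'll plan the moves with a helper that converts world targets to tool-frame rows.

```bash
cat >> h.py <<'E'
from scipy.spatial.transform import Rotation as Ro
def plan(*wps):
    """wps: (xyz, yaw_y deg or None, nrows); prints rows relative to the present pose"""
    s=sensors.state(); p0=s['eef_pos'];R0=Ro.from_rotvec(s['tcp_rot']).as_matrix()
    y0=np.degrees(np.arctan2(R0[1,1],R0[0,1])); a=p0;ya=y0;out=[]
    for X,y,n in wps:
        X=np.array(X,float); y=ya if y is None else y
        for i in range(1,n+1):
            t=i/n; d=R0.T@(a+(X-a)*t-p0)*100; w=-np.radians((ya+(y-ya)*t)-y0)
            out.append([round(v,2) for v in d]+[0,0,round(w,3)])
        a,ya=X,y
    print('yaw',round(y0,1),'pos',p0,'n',len(out))
    for k in range(0,len(out),10): print(out[k:k+10])
E
python3 - <<'E'
from h import *
plan(((.235,-.30,.28),None,4),((.32,-.05,.25),-45,6),((.454,.244,.2),-45,7))
E
```

```text
yaw -63.3 pos [ 0.24752926 -0.49112477  0.30388817] n 17
[[np.float64(1.87), np.float64(-4.41), np.float64(0.6), 0, 0, np.float64(-0.0)], [np.float64(3.74), np.float64(-8.82), np.float64(1.19), 0, 0, np.float64(-0.0)], [np.float64(5.61), np.float64(-13.22), np.float64(1.79), 0, 0, np.float64(-0.0)], [np.float64(7.48), np.float64(-17.63), np.float64(2.39), 0, 0, np.float64(-0.0)], [np.float64(10.62), np.float64(-20.72), np.float64(2.89), 0, 0, np.float64(-0.053)], [np.float64(13.76), np.float64(-23.8), np.float64(3.39), 0, 0, np.float64(-0.106)], [np.float64(16.9), np.float64(-26.88), np.float64(3.89), 0, 0, np.float64(-0.159)], [np.float64(20.04), np.float64(-29.97), np.float64(4.39), 0, 0, np.float64(-0.212)], [np.float64(23.18), np.float64(-33.05), np.float64(4.89), 0, 0, np.float64(-0.266)], [np.float64(26.32), np.float64(-36.13), np.float64(5.39), 0, 0, np.float64(-0.319)]]
[[np.float64(29.92), np.float64(-39.02), np.float64(6.1), 0, 0, np.float64(-0.319)], [np.float64(33.52), np.float64(-41.91), np.float64(6.82), 0, 0, np.float64(-0.319)], [np.float64(37.12), np.float64(-44.8), np.float64(7.53), 0, 0, np.float64(-0.319)], [np.float64(40.72), np.float64(-47.69), np.float64(8.25), 0, 0, np.float64(-0.319)], [np.float64(44.32), np.float64(-50.58), np.float64(8.96), 0, 0, np.float64(-0.319)], [np.float64(47.92), np.float64(-53.47), np.float64(9.68), 0, 0, np.float64(-0.319)], [np.float64(51.52), np.float64(-56.36), np.float64(10.39), 0, 0, np.float64(-0.319)]]
```

Request:
servo_tool --pt "1.9 -4.4 0.6 0 0 0" --pt "3.7 -8.8 1.2 0 0 0" --pt "5.6 -13.2 1.8 0 0 0" --pt "7.5 -17.6 2.4 0 0 0" --pt "10.6 -20.7 2.9 0 0 -0.05" --pt "13.8 -23.8 3.4 0 0 -0.11" --pt "16.9 -26.9 3.9 0 0 -0.16" --pt "20 -30 4.4 0 0 -0.21" --pt "23.2 -33 4.9 0 0 -0.27" --pt "26.3 -36.1 5.4 0 0 -0.32" --jaw 0 --newtons 20

```text
clock: 2.5
eef_pos: [0.3203, -0.0487, 0.2501]
tcp_rot: [2.9, 1.207, 0.002]
ft_force: [0.5, -1.2, -0.3]
gripper_width: 0.0856
finger_force: 0.0
```

```bash
sed -i 's/round(v,2)/round(float(v),2)/; s/round(w,3)/round(float(w),3)/' h.py
python3 - <<'E'
from h import *
plan(((.454,.244,.2),-45,7),((.454,.244,.073),-45,3))
E
```

```text
yaw -44.8 pos [ 0.32029839 -0.04872868  0.25007885] n 10
[[4.31, -1.59, 0.72, 0, 0, 0.0], [8.63, -3.18, 1.43, 0, 0, 0.001], [12.94, -4.78, 2.15, 0, 0, 0.001], [17.25, -6.37, 2.86, 0, 0, 0.002], [21.56, -7.96, 3.58, 0, 0, 0.002], [25.88, -9.55, 4.3, 0, 0, 0.003], [30.19, -11.15, 5.01, 0, 0, 0.003], [30.19, -11.15, 9.25, 0, 0, 0.003], [30.18, -11.16, 13.48, 0, 0, 0.003], [30.18, -11.16, 17.71, 0, 0, 0.003]]
```

Request:
servo_tool --pt "4.3 -1.6 0.7 0 0 0" --pt "8.6 -3.2 1.4 0 0 0" --pt "12.9 -4.8 2.2 0 0 0" --pt "17.3 -6.4 2.9 0 0 0" --pt "21.6 -8 3.6 0 0 0" --pt "25.9 -9.6 4.3 0 0 0" --pt "30.2 -11.2 5 0 0 0" --pt "30.2 -11.2 9.3 0 0 0" --pt "30.2 -11.2 13.5 0 0 0" --pt "30.2 -11.2 17.7 0 0 0"

```text
clock: 3.5
eef_pos: [0.4539, 0.2429, 0.0715]
tcp_rot: [2.901, 1.205, 0.001]
ft_force: [1.1, 0.6, 0.6]
gripper_width: 0.0852
finger_force: 0.0
```

Request:
servo_tool --pt "0 0 0 0 0 0" --pt "0 0 0 0 0 0" --pt "0 0 0 0 0 0" --pt "0 0 0 0 0 0" --pt "0 0 0 0 0 0" --pt "0 0 0 0 0 0" --jaw 100 --newtons 20

```text
clock: 4.1
eef_pos: [0.4544, 0.2427, 0.0739]
tcp_rot: [2.902, 1.204, 0.003]
ft_force: [-0.8, -0.7, 3.5]
gripper_width: 0.0571
finger_force: 21.9
```

Request:
servo_tool --pt "0 0 -0.1 0 0 0" --pt "0 0 -0.2 0 0 -0.14" --pt "0 0 -0.2 0 0 -0.28" --pt "0 0 -0.2 0 0 -0.43" --pt "0 0 -0.2 0 0 -0.58" --pt "0 0 -0.2 0 0 -0.73" --pt "0 0 -0.2 0 0 -0.88" --pt "0 0 -0.2 0 0 -1.03" --pt "0 0 -0.2 0 0 -1.18" --pt "0 0 -0.2 0 0 -1.33" --jaw 0

```text
clock: 5.1
eef_pos: [0.4539, 0.2425, 0.0751]
tcp_rot: [1.532, 2.743, 0.0]
ft_force: [-0.1, -0.1, -0.1]
gripper_width: 0.0851
finger_force: 0.0
```

Request:
servo_tool --pt "0 0 0 0 0 -0.12" --pt "0 0 0 0 0 -0.24" --pt "0 0 0 0 0 -0.24" --pt "0 0 0 0 0 -0.24" --pt "0 0 0 0 0 -0.24" --pt "0 0 0 0 0 -0.24" --pt "0 0 0 0 0 -0.24" --jaw 100

```text
clock: 5.8
eef_pos: [0.4541, 0.2427, 0.0753]
tcp_rot: [1.203, 2.902, 0.001]
ft_force: [-0.3, 0.1, 6.0]
gripper_width: 0.0571
finger_force: 20.4
```

Run:
```python
from h import *
plan(((.4541,.2427,.225),None,3),((.4605,-.059,.225),None,7),((.4605,-.059,.178),None,3))
```

```text
yaw 45.0 pos [0.45406801 0.24266858 0.07533949] n 13
[[-0.0, 0.0, -4.99, 0, 0, -0.0], [-0.0, 0.01, -9.98, 0, 0, -0.0], [-0.0, 0.01, -14.97, 0, 0, -0.0], [-3.12, -2.97, -14.97, 0, 0, -0.0], [-6.23, -5.95, -14.97, 0, 0, -0.0], [-9.35, -8.93, -14.97, 0, 0, -0.0], [-12.46, -11.91, -14.97, 0, 0, -0.0], [-15.58, -14.89, -14.97, 0, 0, -0.0], [-18.69, -17.87, -14.97, 0, 0, -0.0], [-21.8, -20.85, -14.97, 0, 0, -0.0]]
[[-21.8, -20.85, -13.41, 0, 0, -0.0], [-21.8, -20.85, -11.84, 0, 0, -0.0], [-21.8, -20.85, -10.27, 0, 0, -0.0]]
```

Request:
servo_tool --pt "0 0 -3 0 0 0" --pt "0 0 -7.5 0 0 0" --pt "0 0 -12 0 0 0" --pt "-1.5 -1.4 -14 0 0 0" --pt "-4.6 -4.4 -15 0 0 0" --pt "-8 -7.6 -15 0 0 0" --pt "-11.4 -10.9 -15 0 0 0" --pt "-14.8 -14.2 -15 0 0 0" --pt "-18.2 -17.4 -15 0 0 0" --pt "-21.0 -20.0 -15 0 0 0"

```text
clock: 6.8
eef_pos: [0.4606, -0.0496, 0.2249]
tcp_rot: [-1.204, -2.901, 0.0]
ft_force: [0.8, 0.6, -1.0]
gripper_width: 0.0569
finger_force: 22.8
```

Request:
servo_tool --pt "-0.8 -0.85 0 0 0 0" --pt "-0.8 -0.85 1.5 0 0 0" --pt "-0.8 -0.85 3 0 0 0" --pt "-0.8 -0.85 4 0 0 0" --pt "-0.8 -0.85 4.5 0 0 0" --pt "-0.8 -0.85 4.5 0 0 0"

```text
clock: 7.4
eef_pos: [0.4606, -0.0587, 0.1795]
tcp_rot: [-1.201, -2.902, 0.0]
ft_force: [0.1, -0.1, -0.8]
gripper_width: 0.0567
finger_force: 22.8
```

Run:
```python
from h import *
p=shot('scene');cv2.imwrite('pics/s2.png',cv2.cvtColor(cv2.resize(p['img'][150:240,290:410],(800,600),interpolation=cv2.INTER_CUBIC),cv2.COLOR_RGB2BGR))
s=sensors.state();print(s['eef_pos'],s['ft_force'],s['qpos'])
```

```text
[ 0.46083511 -0.05879435  0.17995866] [-0.10089415 -0.01356757 -1.16985881] [-2.27162691e-01  3.82233409e-01  1.97475996e+00  1.94581148e-05
  7.84829421e-01 -1.01335509e+00]
```

View pics/s2.png

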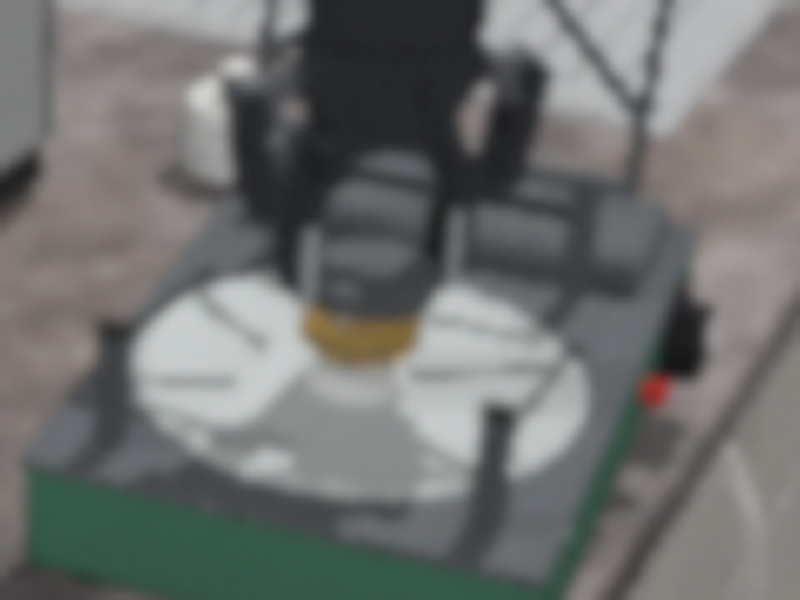

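The cap hovers a few mm above the crown, which spans columns 305–418 in the crop. The fingers are centred near column 380, so I'll check that offset numerically.

Run:
```python
from h import *
q=shot('scene');t=shot('top')
f=lambda X:((proj(q,X)-[290,150])*6.667).round(1)
c=(.4608,-.0588)
z0=.180-.0753
for n,X in dict(crown=(*c,.098),capbot=(*c,z0+.008),captop=(*c,z0+.021),tip=(*c,.112)).items(): print(n,f(X))
a=np.radians(45)
for s in(1,-1):
    for w in (.026,.029): print(w,s,'crownedge' if w<.027 else 'caprim',f((c[0]+s*w*np.cos(a),c[1]+s*w*np.sin(a),.098 if w<.027 else z0+.013)))
# visible silhouette extremes along camera x
u=np.array(q['extrinsics'])[:3,0]
for w,z in((.026,.098),(.029,z0+.013)): print([f((c[0]+s*w*u[0],c[1]+s*w*u[1],z)) for s in(1,-1)])
im=q['img']; R,B=im[...,0].astype(float),im[...,2]
m=(R>100)&(B<.6*R); m[:190]=0;m[215:]=0;m[:,:330]=0;m[:,360:]=0
ys,xs=np.nonzero(m);print('brass cols',xs.min(),xs.max(),((xs.min()-.5-290)*6.667,(xs.max()+.5-290)*6.667))
# horizontal profile through the cap rim rows
for r in range(190,198): print(r,im[r,332:362].mean(1).astype(int))
```

```text
crown [361. 314.]
capbot [363.8 283.9]
captop [366.3 257. ]
tip [363.7 285.4]
0.026 1 crownedge [304.3 321.3]
0.029 1 caprim [300.9 281.7]
0.026 -1 crownedge [417.3 306.7]
0.029 -1 caprim [428.  265.7]
[array([421.4, 313.6]), array([300.7, 314.4])]
[array([432.7, 273.2]), array([296.8, 274.1])]
brass cols 336 351 (np.float64(303.3485), np.float64(410.02049999999997))
190 [ 54  52  74 102 111  99  81  75  78  81  81  82  84  88  92  93  88  82
  76  69  65  63  60  62  81 103 105  89  78  77]
191 [ 69  56  76 103 111  99  83  79  79  77  74  72  71  75  79  80  76  70
  66  65  63  63  62  70  93 114 117 107  98  96]
192 [ 94  76  83 105 111  98  84  83  85  85  82  75  69  66  68  68  67  65
  64  64  64  66  73  93 119 137 140 132 124 115]
193 [136 115 105 111 110  93  78  80  86  90  87  79  70  66  66  65  65  65
  65  65  66  71  92 128 156 169 169 163 154 141]
194 [173 157 139 124 111  91  73  73  78  82  82  78  71  67  67  67  68  68
  66  67  69  84 119 157 180 189 189 185 178 167]
195 [192 183 166 142 119  95  78  73  72  73  74  71  69  67  68  68  68  68
  68  69  83 112 147 176 191 196 197 195 192 186]
196 [199 194 178 152 124 104  91  82  81  81  80  74  69  68  68  69  68  69
  70  78 102 137 165 182 189 192 193 195 195 194]
197 [200 195 180 151 124 109 100  93  95  98  94  84  78  76  76  76  77  76
  79  88 114 146 166 173 175 176 178 184 189 191]
```

Predictions match the picture: crown at 361 and cap right edge at 433. It's aligned to about 1 mm, so I'll lower gently.

Request:
servo_tool --pt "0 0 0.15 0 0 0" --pt "0 0 0.3 0 0 0" --pt "0 0 0.45 0 0 0" --pt "0 0 0.55 0 0 0" --pt "0 0 0.55 0 0 0"

```text
clock: 8.05
eef_pos: [0.4607, -0.059, 0.1743]
tcp_rot: [-1.201, -2.903, 0.0]
ft_force: [0.6, -0.5, -1.5]
gripper_width: 0.0566
finger_force: 22.8
```

Request:
servo_tool --pt "0 0 0.05 0 0 0" --pt "0 0 0.1 0 0 0" --pt "0 0 0.1 0 0 0"

```text
clock: 8.35
eef_pos: [0.4609, -0.059, 0.1736]
tcp_rot: [1.201, 2.903, 0.0]
ft_force: [-0.6, 0.5, 1.7]
gripper_width: 0.0567
finger_force: 23.0
```

Request:
servo_tool --pt "0 0 0 0 0 0.05" --pt "0 0 0 0 0 0.1"

```text
clock: 8.55
eef_pos: [0.4609, -0.059, 0.1736]
tcp_rot: [1.347, 2.838, 0.0]
ft_force: [-1.3, -0.0, 1.1]
gripper_width: 0.0567
finger_force: 23.0
```

Request:
servo_tool --pt "0 0 0 0 0 0.05" --pt "0 0 0 0 0 0.1"

```text
clock: 8.75
eef_pos: [0.4609, -0.059, 0.1736]
tcp_rot: [1.488, 2.766, 0.0]
ft_force: [0.5, 0.1, 1.4]
gripper_width: 0.0567
finger_force: 23.0
```

Request:
servo_tool --pt "0 0 0 0 0 0.05" --pt "0 0 0 0 0 0.1"

```text
clock: 8.95
eef_pos: [0.461, -0.059, 0.1736]
tcp_rot: [1.624, 2.689, 0.0]
ft_force: [-0.3, 0.4, 2.1]
gripper_width: 0.0566
finger_force: 23.0
```

Request:
servo_tool --pt "0 0 0 0 0 0.05" --pt "0 0 0 0 0 0.1"

```text
clock: 9.15
eef_pos: [0.4608, -0.059, 0.1735]
tcp_rot: [1.757, 2.604, 0.0]
ft_force: [-0.1, 0.3, -0.1]
gripper_width: 0.0565
finger_force: 22.9
```

Request:
servo_tool --pt "0 0 0 0 0 0.04" --pt "0 0 0 0 0 0.07"

```text
clock: 9.35
eef_pos: [0.4607, -0.059, 0.1734]
tcp_rot: [-1.846, -2.542, 0.0]
ft_force: [-0.4, 0.6, 0.1]
gripper_width: 0.0567
finger_force: 22.9
```

Request:
servo_tool --pt "0 0 0 0 0 0.04" --pt "0 0 0 0 0 0.07"

```text
clock: 9.55
eef_pos: [0.4607, -0.059, 0.1734]
tcp_rot: [-1.934, -2.475, -0.0]
ft_force: [-0.4, 0.6, -1.2]
gripper_width: 0.0569
finger_force: 22.8
```

Request:
servo_tool --pt "0 0 0.04 0 0 0.02" --pt "0 0 0.08 0 0 0.04" --pt "0 0 0.08 0 0 0.04"

```text
clock: 9.85
eef_pos: [0.4609, -0.0591, 0.1727]
tcp_rot: [1.982, 2.437, 0.0]
ft_force: [0.6, -0.8, -0.2]
gripper_width: 0.0569
finger_force: 22.9
```

Request:
servo_tool --pt "0 0 0.0 0 0 0.03" --pt "0 0 0.04 0 0 0.05" --pt "0 0 0.07 0 0 0.05"

```text
clock: 10.15
eef_pos: [0.461, -0.059, 0.172]
tcp_rot: [2.041, 2.387, 0.001]
ft_force: [1.1, 0.5, 2.2]
gripper_width: 0.0571
finger_force: 23.0
```

Run:
```python
from h import *
for _ in range(3):
    shot('top');s=sensors.state();print(s['eef_pos'],s['ft_force'],s['torque'])
```

```text
[ 0.46102687 -0.05903658  0.17199111] [1.56430283 0.99527928 0.55992455] [ 0.15418141 -0.26670595  0.00684742]
[ 0.46104348 -0.0590521   0.17201271] [0.76941229 1.20782284 0.16538161] [ 0.1450961  -0.28458883  0.03050886]
[ 0.46101637 -0.0590488   0.17200397] [1.35678526 0.18692409 0.77908534] [ 0.15564245 -0.296843    0.01899844]
```

Request:
servo_tool --pt "0.0 0 0 0 0 0.03" --pt "0 0 0 0 0 0.05" --pt "0 0 0 0 0 0.05"

```text
clock: 10.6
eef_pos: [0.4611, -0.0591, 0.1721]
tcp_rot: [2.1, 2.335, 0.001]
ft_force: [2.9, 1.6, 2.1]
gripper_width: 0.0567
finger_force: 23.0
```

Run:
```python
from h import *
for _ in range(3):
    shot('top');s=sensors.state();print(s['eef_pos'],s['ft_force'],s['torque'])
```

```text
[ 0.46107097 -0.05908619  0.17206354] [4.36598866 1.67194316 0.54563373] [ 0.2075303  -0.65836933  0.11718146]
[ 0.46103804 -0.05910113  0.17204541] [4.72337425 1.52840419 1.23666112] [ 0.19837628 -0.68604826  0.08851014]
[ 0.46100755 -0.05908071  0.17203339] [3.85018374 0.35208744 1.91840438] [ 0.12198996 -0.74119804  0.07544535]
```

Request:
servo_tool --pt "0 0 0 0 0 -0.04" --pt "0 0 0 0 0 -0.07" --pt "0 0 0 0 0 -0.07"

```text
clock: 11.05
eef_pos: [0.4609, -0.0593, 0.1719]
tcp_rot: [2.016, 2.409, -0.0]
ft_force: [4.6, -2.9, -1.6]
gripper_width: 0.0564
finger_force: 22.8
```

Request:
servo_tool --pt "0 0 0 0 0 0" --pt "0 0 0 0 0 0" --pt "0 0 0 0 0 0" --pt "0 0 0 0 0 0" --pt "0 0 0 0 0 0" --jaw 0

```text
clock: 11.55
eef_pos: [0.4607, -0.059, 0.1718]
tcp_rot: [-2.017, -2.408, 0.0]
ft_force: [0.9, -0.2, 0.4]
gripper_width: 0.0854
finger_force: 0.0
```

Request:
servo_tool --pt "0 0 -1.5 0 0 0" --pt "0 0 -4.5 0 0 0" --pt "0 0 -4.5 0 0 0"

```text
clock: 11.85
eef_pos: [0.462, -0.0593, 0.2197]
tcp_rot: [2.015, 2.405, 0.003]
ft_force: [0.9, -0.2, -0.3]
gripper_width: 0.0856
finger_force: 0.0
```

Request:
servo_tool --pt "0 0 0 0 0 0" --pt "0 0 0 0 0 0" --pt "0 0 0 0 0 0" --pt "0 0 0 0 0 0" --pt "0 0 0 0 0 0" --pt "0 0 1 0 0 0" --pt "0 0 1.8 0 0 0" --pt "0 0 2.2 0 0 0" --pt "0 0 2.4 0 0 0" --pt "0 0 2.4 0 0 0" --jaw 255

```text
clock: 12.85
eef_pos: [0.4607, -0.059, 0.1926]
tcp_rot: [-2.017, -2.408, 0.0]
ft_force: [0.5, -0.4, 0.1]
gripper_width: -0.0002
finger_force: 0.0
```

Request:
servo_tool --pt "0 0 0.1 0 0 0" --pt "0 0 0.2 0 0 0" --pt "0 0 0.3 0 0 0" --pt "0 0 0.3 0 0 0"

```text
clock: 13.25
eef_pos: [0.4608, -0.059, 0.1898]
tcp_rot: [-2.018, -2.408, 0.0]
ft_force: [0.0, -1.1, -0.1]
gripper_width: -0.0002
finger_force: 0.0
```

Request:
servo_tool --pt "0 0 0.08 0 0 0" --pt "0 0 0.15 0 0 0" --pt "0 0 0.15 0 0 0"

```text
clock: 13.55
eef_pos: [0.4607, -0.059, 0.1883]
tcp_rot: [-2.018, -2.408, 0.0]
ft_force: [-0.3, 0.5, -0.3]
gripper_width: -0.0001
finger_force: 0.0
```

Request:
servo_tool --pt "0 0 0.05 0 0 0" --pt "0 0 0.1 0 0 0" --pt "0 0 0.1 0 0 0"

```text
clock: 13.85
eef_pos: [0.4609, -0.0591, 0.1874]
tcp_rot: [2.017, 2.408, 0.0]
ft_force: [0.2, -0.4, 1.5]
gripper_width: 0.0
finger_force: 0.3
```

Request:
servo_tool --pt "0 0 0.03 0 0 0" --pt "0 0 0.03 0 0 0"

```text
clock: 14.05
eef_pos: [0.461, -0.0592, 0.1872]
tcp_rot: [2.017, 2.408, 0.0]
ft_force: [0.4, -0.4, 3.2]
gripper_width: -0.0002
finger_force: 1.0
```

The cap's top is touched at TCP z = 0.1874, against 0.1875 predicted for home, so it's seated. Next I'll locate the support bar while lifting clear.

Request:
servo_tool --pt "0 0 -2 0 0 0" --pt "0 0 -5 0 0 0" --pt "0 0 -9 0 0 0" --pt "0 0 -13 0 0 0" --pt "0 0 -17 0 0 0" --pt "0 0 -21 0 0 0" --pt "0 0 -21 0 0 0" --jaw 150

```text
clock: 14.75
eef_pos: [0.4617, -0.0592, 0.4019]
tcp_rot: [2.013, 2.403, 0.006]
ft_force: [1.0, 1.0, -0.9]
gripper_width: 0.0351
finger_force: 0.0
```

Run:
```python
from h import *
np.set_printoptions(precision=4,suppress=True)
t=shot('top','t3.png');q=shot('scene','s3.png')
for n in('support_bar','support_hinge','stove'):
  for p,nm in((t,'top'),(q,'scene')):
    print(n,nm,[(round(r['p'],2),np.round(r['xy'],1)) for r in spotter.spot_point(p,n)[:2]])
def tri(a,b):
    (o1,d1),(o2,d2)=ray(t,a),ray(q,b)
    s=np.linalg.lstsq(np.c_[d1,-d2],o2-o1,rcond=None)[0]
    A,B=o1+d1*s[0],o2+d2*s[1];return (A+B)/2,np.linalg.norm(A-B)
print('bar',tri((468.1,259.5),(368.3,104.4)))
b0=np.array([.4608,-.059,.098])
for yaw in(4,5,6,7,8):
  y=np.radians(yaw);ux=np.array([np.cos(y),np.sin(y),0]);uy=np.array([-np.sin(y),np.cos(y),0])
  h=b0+uy*-.115;h[2]=.125
  for th in(1.8,1.9):
    m=h+.205*(np.cos(th)*uy+np.sin(th)*np.array([0,0,1]))
    print(yaw,th,'hinge',proj(t,h),'bar',m,'top',proj(t,m),proj(t,m-.088*ux),proj(t,m+.088*ux),'scene',proj(q,m),proj(q,m-.088*ux),proj(q,m+.088*ux))
s=sensors.state();print(s['eef_pos'])
cv2.imwrite('pics/t3b.png',np.hstack([cv2.resize(cv2.imread('pics/t3.png')[180:330,380:500],(400,500)),cv2.resize(cv2.imread('pics/s3.png')[80:200,320:416],(400,500))]))
```

```text
support_bar top []
support_bar scene [(0.58, array([364.8, 105.6]))]
support_hinge top []
support_hinge scene [(0.91, array([354.9, 174.5]))]
stove top [(0.89, array([351.1, 266.6])), (0.31, array([342.1, 264.8]))]
stove scene [(0.73, array([344.7, 219.6])), (0.53, array([345.1, 197.8]))]
bar (array([ 0.4747, -0.2202,  0.3242]), np.float64(0.0030172792998137167))
4 1.8 hinge [399.7013 264.8351] bar [ 0.4721 -0.2202  0.3246] top [468.7295 261.9937] [475.5832 317.7037] [462.1416 208.4452] scene [368.6482 104.4189] [399.4733 108.2734] [339.6661 100.7949]
4 1.9 hinge [399.7013 264.8351] bar [ 0.4734 -0.2398  0.319 ] top [478.7225 261.4007] [485.7083 316.5489] [472.0052 208.372 ] scene [370.2893 104.6268] [400.6744 108.4264] [341.6936 101.051 ]
5 1.8 hinge [399.5985 263.8694] bar [ 0.4749 -0.22    0.3246] top [468.4996 260.2457] [476.2818 315.8173] [461.0173 206.8164] scene [367.6895 104.3015] [398.5683 108.0053] [338.595  100.8117]
5 1.9 hinge [399.5985 263.8694] bar [ 0.4766 -0.2396  0.319 ] top [478.4601 259.4592] [486.3627 314.4627] [470.8593 206.5558] scene [369.2286 104.4969] [399.6
[... 509 characters left out ...]
85 312.0094] [458.6924 203.6178] scene [365.7643 104.0803] [396.7299 107.4827] [336.4626 100.8607]
7 1.9 hinge [399.3439 261.9441] bar [ 0.4829 -0.2389  0.319 ] top [477.8386 255.5921] [487.561  310.2583] [468.4822 202.984 ] scene [367.0997 104.2522] [397.6014 107.6044] [338.2118 101.0775]
8 1.8 hinge [399.1923 260.985 ] bar [ 0.4833 -0.219   0.3246] top [467.6356 255.0301] [478.1764 310.089 ] [457.4925 202.0487] scene [364.7983 103.9765] [395.7972 107.2282] [335.4016 100.8929]
8 1.9 hinge [399.1923 260.985 ] bar [ 0.486  -0.2385  0.319 ] top [477.4798 253.6676] [488.1047 308.1414] [467.2519 201.2292] scene [366.0318 104.1375] [396.5597 107.3407] [337.0573 101.0974]
[ 0.4606 -0.059   0.3962]
```

View pics/t3b.png

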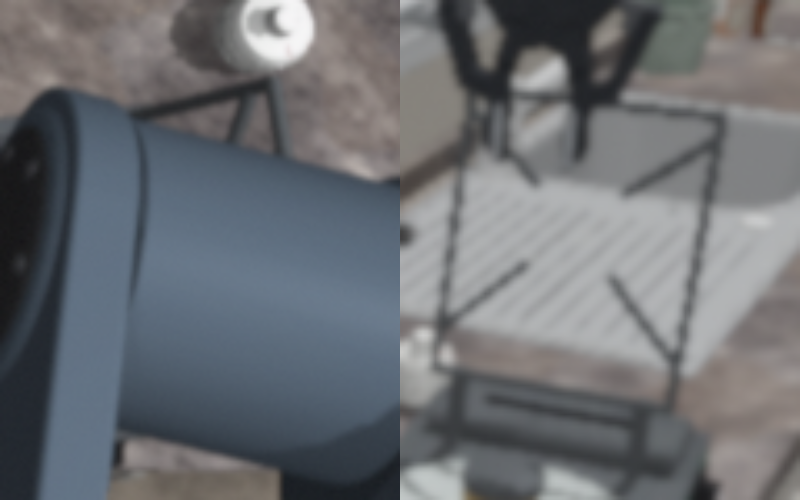

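The arm hides the bar from above, but the earlier corners fit a stove yaw of 6° and a support angle of about 1.82 rad. That puts the bar's middle at about (0.478, -0.2235, 0.324).

Run:
```python
from h import *
plan(((.4606,-.059,.42),-2,1),((.478,-.2235,.42),-84,9))
```

```text
yaw 10.1 pos [ 0.46063434 -0.05900425  0.39622899] n 10
[[0.0, -0.01, -2.38, 0, 0, 0.211], [-1.83, -0.14, -2.38, 0, 0, 0.37], [-3.66, -0.27, -2.38, 0, 0, 0.529], [-5.5, -0.4, -2.38, 0, 0, 0.688], [-7.33, -0.53, -2.38, 0, 0, 0.847], [-9.16, -0.66, -2.38, 0, 0, 1.006], [-11.0, -0.79, -2.38, 0, 0, 1.165], [-12.83, -0.92, -2.38, 0, 0, 1.324], [-14.66, -1.04, -2.39, 0, 0, 1.483], [-16.5, -1.17, -2.39, 0, 0, 1.642]]
```

Request:
servo_tool --pt "0 0 -2.4 0 0 0.15" --pt "-1.8 -0.1 -2.4 0 0 0.3" --pt "-3.7 -0.3 -2.4 0 0 0.45" --pt "-5.5 -0.4 -2.4 0 0 0.6" --pt "-7.3 -0.5 -2.4 0 0 0.75" --pt "-9.2 -0.7 -2.4 0 0 0.9" --pt "-11 -0.8 -2.4 0 0 1.05" --pt "-12.8 -0.9 -2.4 0 0 1.2" --pt "-14.7 -1.0 -2.4 0 0 1.35" --pt "-16.5 -1.2 -2.4 0 0 1.49"

```text
clock: 16.15
eef_pos: [0.4779, -0.2244, 0.4205]
tcp_rot: [-3.116, -0.393, 0.001]
ft_force: [0.5, -0.1, 1.0]
gripper_width: 0.0351
finger_force: 0.0
```

Request:
servo_tool --pt "0 0 0 0 0 0.1" --pt "0 0 0 0 0 0.15" --pt "0 0 0 0 0 0.15"

```text
clock: 16.45
eef_pos: [0.4778, -0.2237, 0.4205]
tcp_rot: [-3.137, -0.166, 0.001]
ft_force: [-0.1, 0.4, 0.3]
gripper_width: 0.0351
finger_force: 0.0
```

Run:
```python
from h import *
q=shot('scene','s4.png');shot('top','t4.png')
print([(round(r['p'],2),np.round(r['xy'],1)) for r in spotter.spot_point(q,'support_bar')[:2]],proj(q,(.478,-.2235,.3236)))
s=sensors.state();print(s['eef_pos'],s['tcp_rot'],s['qpos'])
plan(((.478,-.2235,.377),-84,2))
cv2.imwrite('pics/t4b.png',np.hstack([cv2.resize(cv2.imread('pics/t4.png')[180:330,380:500],(400,500)),cv2.resize(cv2.imread('pics/s4.png')[50:146,330:406],(400,500))]))
```

```text
[(0.8, array([366.2, 102.8]))] [367.04290022 104.20882406]
[ 0.4778533  -0.22352053  0.42083255] [-3.13668591e+00 -1.70229759e-01  5.54604156e-04] [-5.25801028e-01  2.13203207e-01  1.54566134e+00  5.06658313e-05
  1.38318287e+00  9.36551054e-01]
yaw -83.8 pos [ 0.4778533  -0.22352053  0.42083255] n 2
[[0.01, 0.0, 2.19, 0, 0, 0.002], [0.02, 0.0, 4.38, 0, 0, 0.004]]
```

View pics/t4b.png

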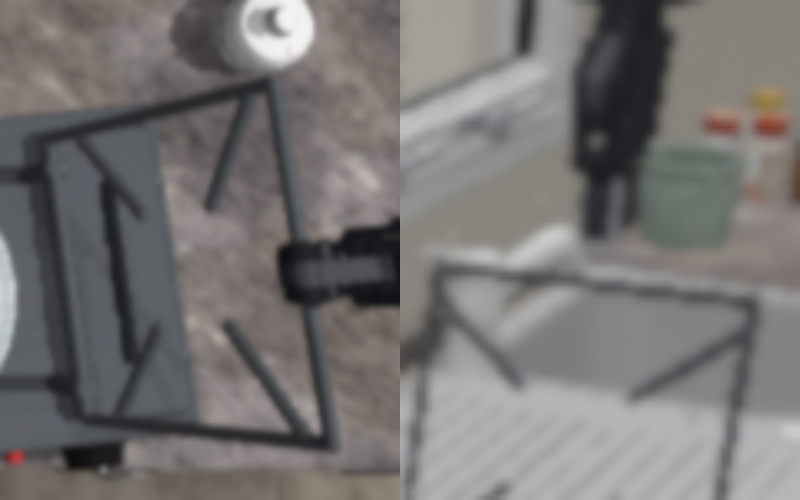

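The support is upright and clear, with the gripper above the bar's middle. The bar ends at pixels (460,205) and (480,312) fit yaw ≈6.5° and 1.82 rad.

Request:
servo_tool --pt "0.1 0 1.5 0 0 0" --pt "0.2 0 3 0 0 0" --pt "0.2 0 4.3 0 0 0" --pt "0.2 0 4.4 0 0 0" --pt "0.2 0 4.4 0 0 0"

```text
clock: 17.1
eef_pos: [0.4799, -0.2234, 0.3772]
tcp_rot: [-3.137, -0.168, 0.0]
ft_force: [0.1, -0.1, 0.2]
gripper_width: 0.0351
finger_force: 0.0
```

Request:
servo_tool --pt "0 0 0 0 0 0" --pt "0 0 0 0 0 0" --pt "0 0 0 0 0 0" --pt "0 0 0 0 0 0" --pt "0 0 0 0 0 0" --jaw 230 --newtons 20

```text
clock: 17.6
eef_pos: [0.4799, -0.2235, 0.3773]
tcp_rot: [3.137, 0.168, 0.0]
ft_force: [-0.7, -0.3, 0.1]
gripper_width: 0.0085
finger_force: 0.2
```

Request:
servo_tool --pt "0 0 0 0 0 0" --pt "0 0 0 0 0 0" --pt "0 0 0 0 0 0" --jaw 255

```text
clock: 17.9
eef_pos: [0.4799, -0.2234, 0.3773]
tcp_rot: [3.137, 0.168, 0.0]
ft_force: [0.8, -1.4, 1.9]
gripper_width: 0.007
finger_force: 19.5
```

```bash
cat > arc.py <<'E'
from h import *
s=sensors.state(); p0=s['eef_pos'];R0=Ro.from_rotvec(s['tcp_rot']).as_matrix()
y=np.radians(6.3);uy=np.array([-np.sin(y),np.cos(y),0]);h=np.array([.4608,-.059,.125])-.115*np.array([*uy[:2],0])
b=p0-[0,0,.0535]-h; v=b@uy; th0=np.arctan2(b[2],v); r=np.hypot(v,b[2]); print('theta',th0,'r',r,p0,s['ft_force'])
import sys
ths=np.arange(th0,0,-float(sys.argv[1]))[1:]; ths=np.append(ths,0)
out=[]
for th in ths:
    d=r*((np.cos(th)-np.cos(th0))*uy+(np.sin(th)-np.sin(th0))*np.array([0,0,1]))
    out.append([round(float(x),1) for x in R0.T@d*100]+[0,0,0])
for k in range(0,len(out),10): print(out[k:k+10])
E
python3 arc.py .1
```

```text
theta 1.8197340868779925 r 0.20508891996523246 [ 0.47988301 -0.22342763  0.37726699] [ 0.82249941 -1.39657936  1.91498633]
[[-0.0, -2.0, -0.4, 0, 0, 0], [-0.0, -4.0, -0.6, 0, 0, 0], [-0.0, -6.1, -0.6, 0, 0, 0], [-0.0, -8.1, -0.4, 0, 0, 0], [-0.0, -10.1, 0.0, 0, 0, 0], [-0.0, -12.1, 0.6, 0, 0, 0], [-0.0, -14.0, 1.4, 0, 0, 0], [-0.1, -15.8, 2.4, 0, 0, 0], [-0.1, -17.5, 3.6, 0, 0, 0], [-0.1, -19.0, 4.9, 0, 0, 0]]
[[-0.1, -20.5, 6.4, 0, 0, 0], [-0.1, -21.7, 8.0, 0, 0, 0], [-0.1, -22.9, 9.7, 0, 0, 0], [-0.1, -23.8, 11.5, 0, 0, 0], [-0.1, -24.5, 13.4, 0, 0, 0], [-0.1, -25.1, 15.4, 0, 0, 0], [-0.1, -25.4, 17.4, 0, 0, 0], [-0.1, -25.6, 19.5, 0, 0, 0], [-0.1, -25.6, 19.9, 0, 0, 0]]
```

Request:
servo_tool --pt "0 -1.0 -0.2 0 0 0" --pt "0 -2 -0.4 0 0 0" --pt "0 -3 -0.5 0 0 0" --pt "0 -4 -0.6 0 0 0" --pt "0 -5 -0.6 0 0 0" --pt "0 -6.1 -0.6 0 0 0"

```text
clock: 18.5
eef_pos: [0.4731, -0.1618, 0.3831]
tcp_rot: [-3.137, -0.168, 0.001]
ft_force: [-2.2, -1.0, -2.5]
gripper_width: 0.0073
finger_force: 19.8
```

```bash
python3 arc.py .08
```

```text
theta 1.5146666200475103 r 0.20488303135156452 [ 0.47308516 -0.16177859  0.38306037] [-2.24194917 -0.96341048 -2.45216739]
[[-0.0, -1.6, 0.2, 0, 0, 0], [-0.0, -3.2, 0.4, 0, 0, 0], [-0.0, -4.8, 0.9, 0, 0, 0], [-0.0, -6.4, 1.4, 0, 0, 0], [-0.0, -7.9, 2.1, 0, 0, 0], [-0.0, -9.3, 2.8, 0, 0, 0], [-0.0, -10.7, 3.7, 0, 0, 0], [-0.0, -12.0, 4.7, 0, 0, 0], [-0.0, -13.2, 5.8, 0, 0, 0], [-0.0, -14.3, 7.0, 0, 0, 0]]
[[-0.0, -15.3, 8.3, 0, 0, 0], [-0.0, -16.3, 9.7, 0, 0, 0], [-0.0, -17.1, 11.1, 0, 0, 0], [-0.0, -17.8, 12.6, 0, 0, 0], [-0.1, -18.3, 14.1, 0, 0, 0], [-0.1, -18.8, 15.7, 0, 0, 0], [-0.1, -19.1, 17.3, 0, 0, 0], [-0.1, -19.3, 18.9, 0, 0, 0], [-0.1, -19.3, 20.5, 0, 0, 0]]
```

Request:
servo_tool --pt "0 -1.6 0.1 0 0 0" --pt "0 -3.2 0.4 0 0 0" --pt "0 -4.8 0.9 0 0 0" --pt "0 -6.4 1.4 0 0 0" --pt "0 -7.9 2.1 0 0 0" --pt "0 -9.3 2.8 0 0 0" --pt "0 -10.7 3.7 0 0 0" --pt "0 -12 4.7 0 0 0" --pt "0 -13.2 5.8 0 0 0" --pt "0 -14.3 7 0 0 0"

```text
clock: 19.5
eef_pos: [0.4578, -0.0194, 0.312]
tcp_rot: [-3.137, -0.168, 0.001]
ft_force: [-1.5, 2.5, 0.4]
gripper_width: 0.0069
finger_force: 20.1
```

```bash
python3 arc.py .08
```

```text
theta 0.7121290964077366 r 0.20436440471828712 [ 0.45777615 -0.01939444  0.31204129] [-1.51968768  2.5235636   0.40961461]
[[-0.0, -1.0, 1.3, 0, 0, 0], [-0.0, -1.9, 2.6, 0, 0, 0], [-0.0, -2.7, 4.1, 0, 0, 0], [-0.0, -3.4, 5.5, 0, 0, 0], [-0.0, -4.0, 7.1, 0, 0, 0], [-0.0, -4.4, 8.7, 0, 0, 0], [-0.0, -4.7, 10.3, 0, 0, 0], [-0.0, -4.9, 11.9, 0, 0, 0], [-0.0, -5.0, 13.4, 0, 0, 0]]
```

Request:
servo_tool --pt "0 -1 1.3 0 0 0" --pt "0 -1.9 2.6 0 0 0" --pt "0 -2.7 4.1 0 0 0" --pt "0 -3.4 5.5 0 0 0" --pt "0 -4 7.1 0 0 0" --pt "0 -4.4 8.7 0 0 0" --pt "0 -4.7 10.2 0 0 0" --pt "0 -4.9 11.5 0 0 0" --pt "0 -5 12.4 0 0 0" --pt "0 -5 12.6 0 0 0"

```text
clock: 20.5
eef_pos: [0.4527, 0.0294, 0.186]
tcp_rot: [-3.137, -0.168, 0.001]
ft_force: [-2.8, -1.4, 0.1]
gripper_width: 0.0071
finger_force: 20.2
```

Request:
servo_tool --pt "0 0 0.15 0 0 0" --pt "0 0 0.3 0 0 0" --pt "0 0 0.4 0 0 0" --pt "0 0 0.4 0 0 0"

```text
clock: 20.9
eef_pos: [0.4527, 0.0294, 0.1831]
tcp_rot: [-3.137, -0.167, 0.0]
ft_force: [-2.0, 3.7, -2.2]
gripper_width: 0.007
finger_force: 20.2
```

Expected rest is TCP z ≈ 0.1785. I'll continue slowly until contact.

Request:
servo_tool --pt "0 0 0.1 0 0 0" --pt "0 0 0.2 0 0 0" --pt "0 0 0.3 0 0 0" --pt "0 0 0.3 0 0 0"

```text
clock: 21.3
eef_pos: [0.4527, 0.0294, 0.1801]
tcp_rot: [-3.137, -0.167, 0.0]
ft_force: [-2.8, 4.3, -1.9]
gripper_width: 0.0073
finger_force: 20.2
```

Request:
servo_tool --pt "0 0 0.07 0 0 0" --pt "0 0 0.14 0 0 0" --pt "0 0 0.14 0 0 0"

```text
clock: 21.6
eef_pos: [0.4527, 0.0294, 0.1789]
tcp_rot: [-3.137, -0.167, -0.0]
ft_force: [-4.7, 4.5, 0.7]
gripper_width: 0.0072
finger_force: 20.5
```

Request:
servo_tool --pt "0 0 0.05 0 0 0" --pt "0 0 0.05 0 0 0" --pt "0 0 0.05 0 0 0"

```text
clock: 21.9
eef_pos: [0.4528, 0.0294, 0.1788]
tcp_rot: [-3.137, -0.167, -0.0]
ft_force: [-6.3, 4.8, 8.8]
gripper_width: 0.0069
finger_force: 21.1
```

The support is resting on the stove. I'll release it, lift off and check.

Request:
servo_tool --pt "0 0 0 0 0 0" --pt "0 0 0 0 0 0" --pt "0 0 0 0 0 0" --pt "0 0 0 0 0 0" --jaw 165

```text
clock: 22.3
eef_pos: [0.453, 0.0291, 0.1782]
tcp_rot: [3.137, 0.168, 0.001]
ft_force: [0.4, 0.3, -0.4]
gripper_width: 0.0301
finger_force: 0.0
```

Request:
servo_tool --pt "0 0 -0.5 0 0 0" --pt "0 0 -1.5 0 0 0" --pt "0 0 -3.5 0 0 0" --pt "0 0 -6.5 0 0 0" --pt "0 0 -10.5 0 0 0" --pt "-3 -4 -13 0 0 0" --pt "-6 -8 -13 0 0 0" --pt "-9 -12 -13 0 0 0" --pt "-9 -15 -13 0 0 0" --pt "-9 -18 -13 0 0 0"

```text
clock: 23.3
eef_pos: [0.3429, 0.2, 0.3095]
tcp_rot: [-3.136, -0.169, -0.003]
ft_force: [0.4, -0.5, -0.2]
gripper_width: 0.0303
finger_force: 0.0
```

Run:
```python
from h import *
q=shot('scene','s5.png');t=shot('top','t5.png')
y=np.radians(6.3);m=np.array([.4608-.09*np.sin(y),-.059+.09*np.cos(y),.125]);print(m,'exp',proj(q,m),proj(t,m))
for p in(q,t): print([(round(r['p'],2),np.round(r['xy'],1)) for r in spotter.spot_point(p,'support_bar')[:2]],[(round(r['p'],2),np.round(r['xy'],1)) for r in spotter.spot_point(p,'cap')[:5]])
print('cap exp',proj(q,(.4608,-.059,.0935)),proj(t,(.4608,-.059,.0935)),sensors.state()['eef_pos'],sensors.state()['ft_force'])
cv2.imwrite('pics/f.png',np.hstack([cv2.resize(cv2.imread('pics/t5.png')[190:340,270:460],(400,316),interpolation=2),cv2.resize(cv2.imread('pics/s5.png')[140:260,270:422],(400,316),interpolation=2)]))
```

```text
[0.45092391 0.03045649 0.125     ] exp [335.3223609 203.1429587] [302.52514609 272.00705312]
[(0.65, array([333.1, 201.7]))] [(0.68, array([319.9, 267.4])), (0.51, array([259.8, 278.5])), (0.5, array([343.7, 194.7]))]
[(0.62, array([301. , 273.4])), (0.36, array([398.8, 262.5]))] [(0.92, array([345.1, 267.4])), (0.71, array([245.7, 283. ])), (0.54, array([199.7, 233.8]))]
cap exp [344.05382584 198.43506439] [342.43364983 267.89982993] [0.3441868  0.19794684 0.30847258] [-0.19905631 -0.77962459  0.04571037]
```

View pics/f.png

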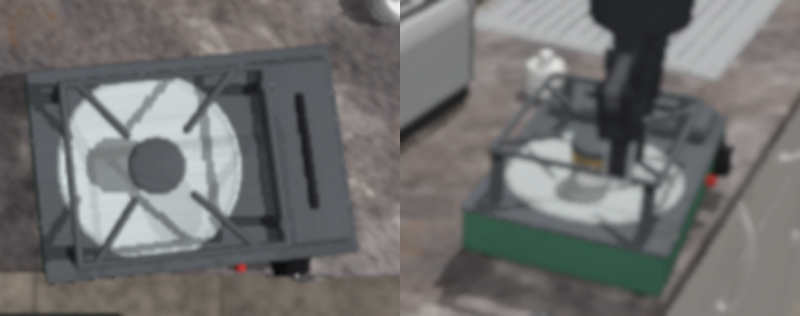

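The support lies flat over the stove, with its bar where expected. The cap is centred on the crown at (157,165) in the crop, and the robot is clear, so I'll hand in.

```bash
python3 -c "
from h import *
print(workorder.finish_job())"
```

```text
the job is handed in; nothing more can be done
None
```

I seated the largest cap in the crown's notches (checked by touching its top), swung the pan support down until it rested on the stove, and handed the job in at about 23.5 s; no verdict was returned.

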